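# Unbolt the tea box and flip its lid open

### The arm

A 6-joint arm with a two-finger parallel gripper is mounted at the origin on the work surface. World frame = base frame: x ahead of the robot, y to its left, z up, the work surface at z = 0. Lengths are in mm, angles in degrees, forces in N, time in s.
With the tool pointing down it reaches from about 300 to 850 mm from the base axis. Payload 4.2 kg.
Tool frame: the origin (TCP) lies between the finger pads; the fingertips stand 11 mm ahead of it and the grasp point (between the pads) lies 8 mm behind it (env.tips_ahead is the distance from the TCP to the fingertips, in mm); z points along the fingers, y is the line along which they close (so a half turn about z gives the same grasp; the last joint's range is limited). The gripper opens to 91 mm and grips with 3 to 60 N. Pads are 32 mm wide; open, the fingers measure 118 mm over their backs; the gripper's body (76 mm by 178 mm) begins 60 mm behind the grasp point.
Start: joints at [-1.146, 18.312, 89.639, -0, 72.044, -1.146], TCP at [575.015, 0, 224.976] pointing down, gripper open.
Joint ranges: [-177.97, 177.97], [-48.28, 115.42], [12.27, 149.76], [-77.06, 257.06], [2.81, 150.46], [-146.56, 146.56]. Speed limits (degrees/s): [147.25, 147.25, 180, 180, 180, 180].

### API

Orientations are given as [roll, pitch, yaw] about the fixed x, y, z axes, in that order (R = Rz(yaw) Ry(pitch) Rx(roll)).
In Python, from workcell import env, cams gives the robot as it stands.
- The arm moves only by the tool step_arm, never from a script. Its arguments are lists of equal length, an entry for each row: "linear": the shift along the tool's x, y, z in units of 30 cm (1.0 is 30 cm), a list of three; "turn": the turn about the tool's z in units of 360 degrees (1.0 is 360 degrees). In form: {"linear": [[tx, ty, tz], ...], "turn": [turn, ...]}. A call has 1 to 20 rows; each row is the pose to reach, as a shift and turn from the pose commanded when the call began, along the tool's axes at that moment, turning the shorter way round; what a row does not reach only later rows make up. A row lasts 1/8 s, in which the tool goes at most 62.5 mm and 10.7 degrees, less where a joint would pass 70% of its speed; a pose out of reach is approached as far as the arm can. A call with a number of a shift or a turn outside -1 to 1 is refused whole. A call with a gripper value outside its range is refused whole. "fingers" is the closure, from -1 (fully open) to 1 (shut), so that 0 is half open, set as the call begins (left out, the last holds). The fingers move at their own pace and stop on an object; "force" is the grip in N (left out, the last holds). Time passes only in rows, so rows that repeat a pose let the fingers close. It gives the time, the measured TCP pose, the force, the opening and the grip force at its end, in the units of the state.
- env.state(): the state, without advancing time (a new reading comes with each control period).
- cams.grab_frame(name): name is "scene" or "side" or "wrist"; returns a dict with "color" (480x640x3 uint8, blue, green, red), "fx", "fy", "cx", "cy" (pixels), "extrinsics" (4x4, takes a point from camera to world coordinates); the wrist camera has in their place "tool_from_camera" (4x4, takes a point from camera to tool coordinates, whose origin is the TCP and whose axes are the flange's). Camera axes: x right, y down, z forward; pixel columns grow to the right and rows downward; lengths in mm; the calibration is good to about 2 mm. A picture is of the moment at which its call begins: read the wrist's pose just before it. There is no depth.
- env.job_done(): hands the job in; it is judged then, once.
The state is a dict: "time_s": time; "qpos": joint angles; "qvel": joint speeds; "effort": joint torques, N m; "ee_pos": TCP position; "ee_rot": TCP orientation; "force": force on the tool from outside, world axes, zero at the start; "torque": the same for the moment, N m; "gripper_width": finger opening in mm; "gripper_force": force on a finger pad.
Only numpy, scipy, OpenCV 4.12 (cv2) and the standard library are available. Lean on these libraries where they do the work, as an engineer would, in place of code of your own. Each camera call takes 0.05 s, during which the arm holds its last target. There are 200 camera calls.

### The job

Open the wooden tea box with shut fingertips alone, gripping and lifting nothing: push its brass bolt aside by the knob, away from the lid's brass lip, until the lid is free. Then push the lid up by the lip and over past upright, so that it rests fully open against its stop by its own weight, with the bolt still drawn. Work gently, never force the lid against the bolt, and leave the gaiwan, pitcher, cups, tong and tea pet where they stand.

Things in the scene. Friction and masses are not known exactly. Their poses are not given: they have to be found in the camera images.
- tea_box: Wooden tea box fixed to the table, 130 mm deep (its x), 200 wide (its y), 85 high to the rim; holds small paper-wrapped tea nuggets, up to 31 mm high. Origin: centre of its underside; z up; +x points from its front (bolt and lip side, towards the robot) to its hinge side, +y to the left as seen by the robot. Stands at different places, turned up to 0.35 rad about z.
- lid (a joint): Angle of the lid, rad: 0 shut, 1.57 upright, 2.0 fully open against its stop. Loose hinge: below about 1.5 the lid falls shut, beyond that it falls open to 2.0 and stays. A brass tongue on its front edge (box y 35 to 51 mm, top 92 mm above the table) lies under the bolt's arm: the lid cannot rise more than about 0.02 rad until the bolt's travel is about 15 mm.
- bolt (a joint): Travel of the brass slide bolt along the box's +y, m: starts at 0 to 0.006 (locking), stop at 0.040 (fully drawn). It slides stiffly (about 1.5 N) and stays where it is left; beyond 0.025 it counts as drawn.
- hinge_mid (a point): Middle of the lid's hinge axis, which runs along the box's y: at (65, 0, 85) mm in the box's frame; it does not move. The lid is a wooden board 130 x 200 x 10 mm lying on the box's rim, top at 95 mm, about 0.22 kg (varies).
- lip_mid (a point): Middle of the outer edge of the lid's brass lip: a plate 4 mm thick, 60 mm wide (box y -60 to 0 mm), rising outwards at 35 deg from the lid's front edge. Lid shut, this point is at (-93, -30, 110) mm in the box's frame; the lip stands 28 mm out of the box's front, underside free, 89 mm above the table at the box and 108 mm at its edge. Turns with the lid, 160 mm from the hinge axis.
- knob_mid (a point): Point on the axis of the bolt's upright brass thumb knob (16 mm across, top 125 mm above the table); moves with the bolt. At travel 0 it is at (-76, 62, 113) mm in the box's frame. Under the knob lies the bolt's flat arm, 12 mm wide, top at 100 mm, reaching 24 mm from the axis towards the box's -y, over the lid's tongue.
- gaiwan: White lidded gaiwan on a saucer, 108 mm across, 90 mm high, loose; origin under its centre. To be left alone.
- pitcher: Ribbed glass pitcher, 76 mm across plus a handle to 60 mm along its y, 90 mm high, loose; origin under its centre. To be left alone.
- cup0: Celadon cup, 68 mm across, 45 mm high, loose; origin under its centre. To be left alone.
- cup1: Another such celadon cup, to be left alone.
- cup2: Another such celadon cup, to be left alone.
- tong: Steel tea tong lying flat, 160 mm long (its x), 36 mm wide, 12 mm high, loose; origin under its centre. To be left alone.
- tea_pet: Small terracotta tea pet, 52 mm across, 53 mm high, loose; origin under its centre. To be left alone.
Not all that is in view belongs to the job. There is more than one size of the tea_box; the one meant has the size given above.

How it is judged:
By the outcome, as a careful person would: the job done as asked, in the order asked, and still so for the second after the job is handed in, with the robot touching nothing.
It also fails if it takes over 51 s, if anything falls off the work surface, if the arm or the gripper's body presses on something with over 40 N, if the wrist force passes 120 N, or if a joint passes its speed limit or range.

## Working session

There is one attempt and no reset: what is moved stays moved. The work goes in short steps, Python scripts to look and compute and a tool call to move; the robot and the scene stay as the last step left them, time stands still between calls to the robot, and variables do not carry over. Pictures are saved under pics/ and viewed, at most 10 in all, crops included, and the job is handed in when it is done.

Besides the shell and the picture viewer there is one more tool, called after "Emit:" as name(argument=value, ...), one argument or row to a line, values as JSON. step_arm: Moves the arm, as the interface text tells. Its arguments: {"type":"object","properties":{"linear":{"type":"array"},"turn":{"type":"array"},"fingers":{"type":"number"},"force":{"type":"number"}},"required":["linear","turn"]}

```bash
mkdir -p pics
python3 - <<'E'
from workcell import env,cams
import cv2,numpy as np,pickle
s=env.state();print(s)
for n in("scene","side","wrist"):
    f=cams.grab_frame(n);cv2.imwrite(f"pics/{n}0.png",f["color"]);pickle.dump(f,open(n+".pkl","wb"))
    print(n,f["fx"],f["cx"],f["cy"],np.round(f.get("extrinsics",f.get("tool_from_camera")),3).tolist())
E
```

```text
{'time_s': 0.0, 'qpos': array([-1.14518462e+00,  1.83515196e+01,  8.97057611e+01,  2.69215784e-04,
        7.20449208e+01, -1.14517514e+00]), 'qvel': array([ 0.00215942, -0.06693845, -0.03854761, -0.05411363, -0.01722672,
       -0.01535257]), 'effort': array([-5.01459035e-04, -4.12465632e+01, -2.31973493e+01,  7.28826877e-02,
        4.58198413e-02, -1.41870069e-04]), 'ee_pos': array([5.74512266e+02, 1.93037713e-02, 2.24125864e+02]), 'ee_rot': array([-1.79897824e+02, -2.29847700e-03,  8.99999052e+01]), 'force': array([ 0.55495114,  0.28975081, -0.09228184]), 'torque': array([-0.0079201 ,  0.0269917 , -0.00528572]), 'gripper_force': 0.0, 'gripper_width': 90.99701172433254}
scene 461.79474915791457 312.21353432355846 243.8206754046156 [[-0.346, 0.797, -0.495, 1070.705], [0.938, 0.302, -0.168, 191.394], [0.016, -0.522, -0.853, 1006.781], [0.0, 0.0, 0.0, 1.0]]
side 510.59593688237004 319.1165545993559 238.85253473746388 [[-0.964, -0.133, 0.23, 293.2], [-0.266, 0.51, -0.818, 934.33], [-0.008, -0.85, -0.527, 672.893], [0.0, 0.0, 0.0, 1.0]]
wrist 388.13459236269284 322.89987883255395 237.2768210769176 [[0.001, -0.958, -0.288, 81.892], [1.0, 0.001, 0.001, 0.408], [-0.001, -0.288, 0.958, -159.784], [0.0, 0.0, 0.0, 1.0]]
```

View pics/scene0.png

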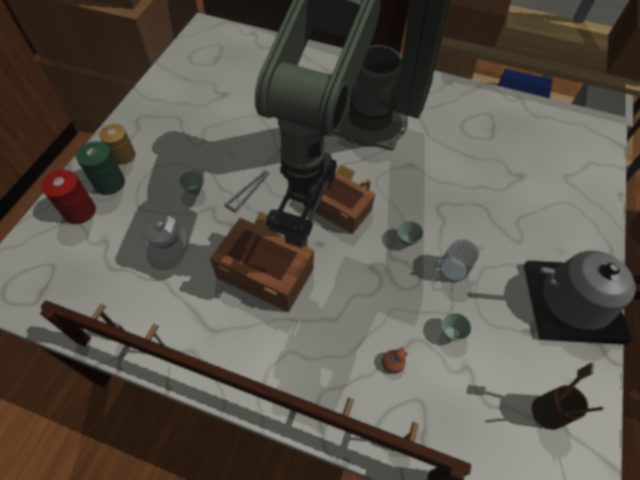

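View pics/side0.png

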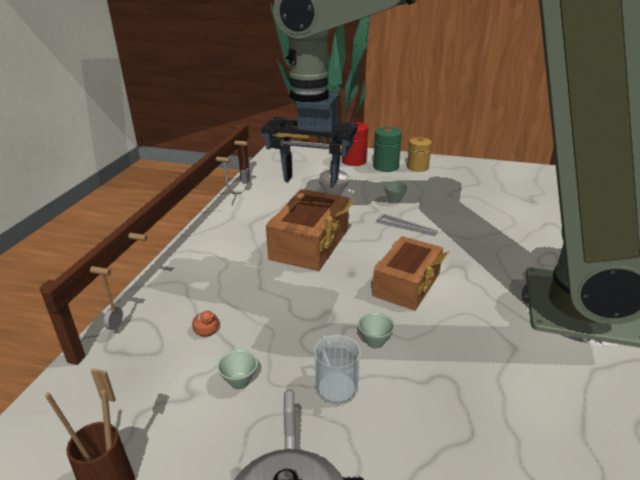

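Two candidate boxes: the larger at scene (263,262) / side (308,228), and the smaller at scene (345,200) / side (408,270). The larger should be the 200 mm wide one, so I'll confirm that in an enlarged crop.

Run:
```python
import cv2,numpy as np
a=cv2.imread("pics/side0.png")[180:275,255:355];b=cv2.imread("pics/scene0.png")[205:310,205:320]
c=cv2.imread("pics/wrist0.png")
A=cv2.resize(a,(400,380),interpolation=2);B=cv2.resize(b,(400,365),interpolation=2)
out=np.zeros((600,800,3),np.uint8);out[:380,:400]=A;out[:365,400:]=B
out[380:600,:293]=cv2.resize(c,(293,220))
cv2.imwrite("pics/crop1.png",cv2.convertScaleAbs(out,alpha=1.5))
```

```text
(no output)
```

View pics/crop1.png

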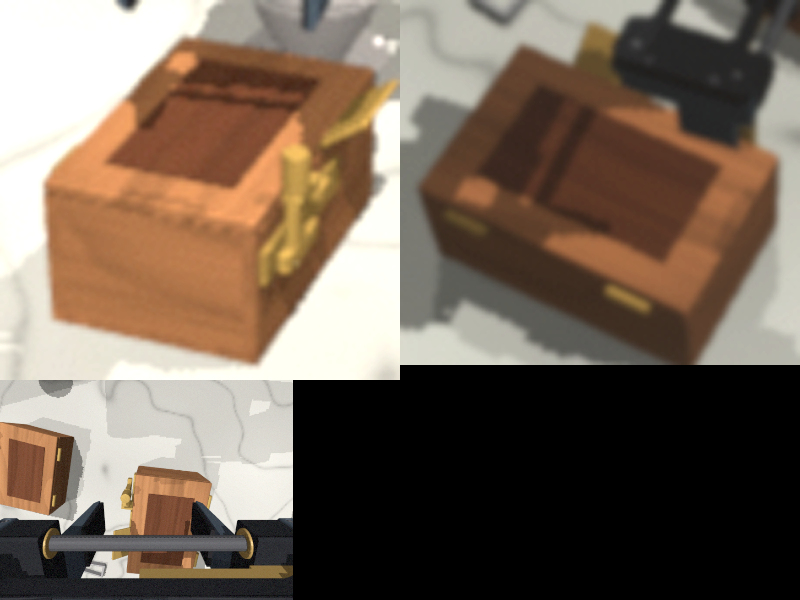

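View pics/wrist0.png

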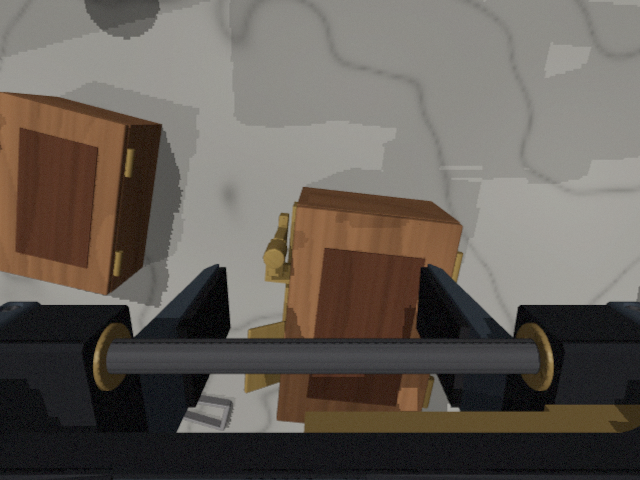

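```bash
cat > fit.py <<'E'
import numpy as np,pickle
from scipy.optimize import least_squares
from scipy.spatial.transform import Rotation as R
F={n:pickle.load(open(n+".pkl","rb")) for n in("scene","side","wrist")}
T={n:F[n].get("extrinsics") for n in F}
W=np.eye(4);W[:3,:3]=R.from_euler("xyz",[-179.898,-.002,90],degrees=True).as_matrix();W[:3,3]=[574.51,.02,224.13]
T["wrist"]=W@F["wrist"]["tool_from_camera"]
def proj(n,p):
    q=np.linalg.inv(T[n])@np.r_[p,1];f=F[n];return np.array([f["fx"]*q[0]/q[2]+f["cx"],f["fy"]*q[1]/q[2]+f["cy"]])
sc=lambda u,v:(205+u/3.478,205+v/3.476); sd=lambda u,v:(255+u/4,180+v/4)
O=[("scene",(65,-100,95),sc(20,188)),("scene",(-65,-100,95),sc(125,45)),("scene",(-65,100,95),sc(378,155)),
("side",(65,100,95),sd(47,183)),("side",(-65,100,95),sd(262,233)),("side",(-65,-100,95),sd(375,70)),("side",(65,-100,95),sd(185,40)),
("side",(65,100,0),sd(55,320)),("side",(-65,100,0),sd(258,362)),
("wrist",(-65,100,95),(297,203)),("wrist",(65,100,95),(460,223)),("wrist",(-65,-100,95),(278,420))]
K=[("wrist",(-76,62,125),(275,257)),("side",(-76,62,125),sd(297,152))]
def res(p):
    c,s=np.cos(p[2]),np.sin(p[2]);M=np.array([[c,-s,0],[s,c,0],[0,0,1]]);t=np.array([p[0],p[1],0])
    r=[proj(n,M@np.array(b)*1.0+t)-u for n,b,u in O]
    r+=[proj(n,M@(np.array(b)+[0,p[3],0])+t)-u for n,b,u in K]
    return np.ravel(r)
if __name__=="__main__":
    r=least_squares(res,[600,0,0,3],loss="soft_l1")
    print(np.round(r.x,3));print(np.round(res(r.x).reshape(-1,2),1).tolist())
E
python3 fit.py
```

```text
[ 6.06856e+02 -8.49720e+01 -1.08000e-01  4.65000e+00]
[[-0.9, -0.4], [-1.3, -1.3], [0.8, -0.4], [-2.6, -1.7], [-2.8, -3.5], [-1.3, -1.9], [-1.8, -2.5], [-2.0, -1.0], [-1.4, -0.1], [-3.0, 0.8], [2.7, -1.0], [-3.3, -0.4], [-3.6, -0.1], [-1.4, -1.4]]
```

The larger box fits 130 x 200 with residuals of a few px, so it is the one meant. It sits at about (607, -85), yaw -6.2°, with bolt travel near 5 mm. Next I shut the fingers and move above the gap beside the knob.

Emit:
step_arm(
  linear=[
    [0,0,0],
    [-0.05,-0.045,0],
    [-0.1,-0.09,0.03],
    [-0.157,-0.133,0.08],
    [-0.157,-0.133,0.13],
    [-0.157,-0.133,0.18],
    [-0.157,-0.133,0.18],
    [-0.157,-0.133,0.18],
  ],
  turn=[0,0.0086,0.0172,0.0172,0.0172,0.0172,0.0172,0.0172],
  fingers=1,
  force=30,
)

```text
time_s: 1.15
ee_pos: [535.7, -46.8, 171.1]
ee_rot: [180.0, -0.0, 83.8]
force: [0.6, -0.2, -0.1]
gripper_width: 13.8
gripper_force: 0.0
```

Run:
```python
from workcell import env,cams
import cv2,numpy as np
s=env.state();print(s["time_s"],s["ee_pos"],s["ee_rot"],s["force"],s["gripper_width"])
a=cams.grab_frame("side")["color"];b=cams.grab_frame("wrist")["color"]
out=np.zeros((480,800,3),np.uint8)
out[:,:360]=cv2.resize(a[150:270,270:360],(360,480),interpolation=2)
out[:330,360:]=cv2.resize(b,(440,330))
cv2.imwrite("pics/c2.png",out)
```

```text
1.15 [535.68964277 -46.76479744 171.12859702] [ 1.79963703e+02 -4.65195473e-03  8.38357539e+01] [ 0.58614862 -0.22641727 -0.0768545 ] 13.7766841828219
```

View pics/c2.png

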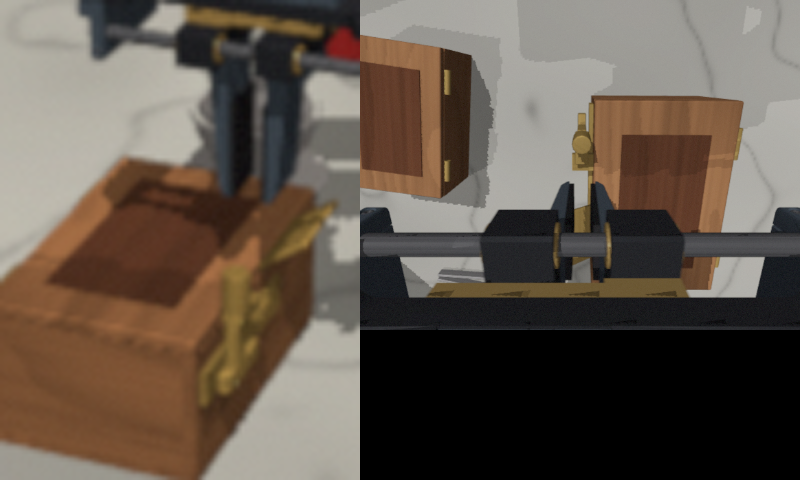

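The fingers are over the gap with the box edges square to the tool. The knob at (582,143) sits on the fingers' centre line. Descend to tip height of about 106.

Emit:
step_arm(
  linear=[
    [0,0,0],
    [0,0,0.04],
    [0,0,0.08],
    [0,0,0.12],
    [0,0,0.15],
    [0,0,0.17],
    [0,0,0.18],
    [0,0,0.18],
    [0,0,0.18],
  ],
  turn=[0,0,0,0,0,0,0,0,0],
)

```text
time_s: 2.38
ee_pos: [535.4, -47.1, 117.3]
ee_rot: [179.9, -0.0, 83.8]
force: [-0.3, 0.8, -0.3]
gripper_width: 0.7
gripper_force: 0.0
```

Emit:
step_arm(
  linear=[
    [0.01,0,0],
    [0.02,0,0],
    [0.03,0,0],
    [0.04,0,0],
    [0.048,0,0],
    [0.055,0,0],
    [0.062,0,0],
    [0.068,0,0],
    [0.074,0,0],
    [0.08,0,0],
  ],
  turn=[0,0,0,0,0,0,0,0,0,0],
)

```text
time_s: 3.62
ee_pos: [537.8, -23.1, 117.0]
ee_rot: [180.0, 0.0, 83.8]
force: [-0.3, -2.2, -0.1]
gripper_width: 0.5
gripper_force: 0.7
```

Emit:
step_arm(
  linear=[
    [0.008,0,0],
    [0.016,0,0],
    [0.024,0,0],
    [0.032,0,0],
    [0.04,0,0],
    [0.047,0,0],
    [0.053,0,0],
    [0.06,0,0],
    [0.06,0,0],
  ],
  turn=[0,0,0,0,0,0,0,0,0],
)

```text
time_s: 4.75
ee_pos: [539.7, -5.1, 117.0]
ee_rot: [180.0, -0.0, 83.8]
force: [0.9, -0.3, 0.2]
gripper_width: 0.6
gripper_force: 0.4
```

Run:
```python
from workcell import env,cams
import cv2,numpy as np
a=cams.grab_frame("side")["color"];b=cams.grab_frame("wrist")["color"]
out=np.zeros((480,800,3),np.uint8)
out[:,:360]=cv2.resize(a[150:270,270:360],(360,480),interpolation=2)
out[:330,360:]=cv2.resize(b,(440,330))
cv2.imwrite("pics/c3.png",out)
```

```text
(no output)
```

View pics/c3.png

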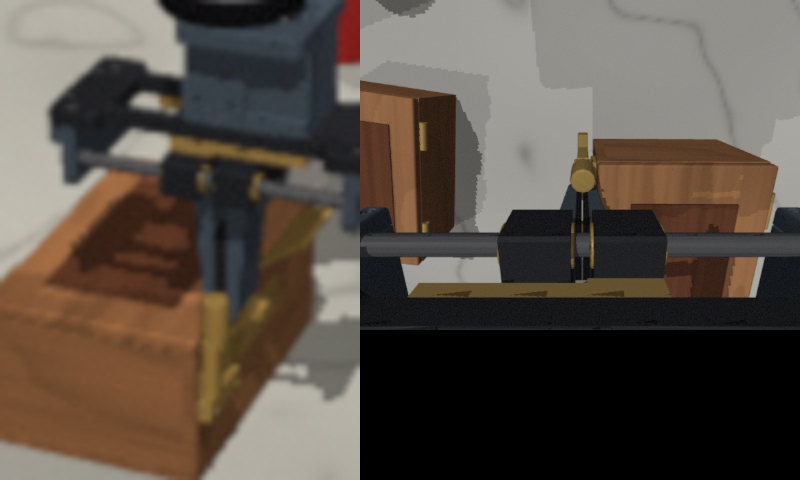

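The bolt is drawn about 35 mm, with the knob at wrist crop (583,180). Back off, rise, go round to in front of the lip, and lower.

Emit:
step_arm(
  linear=[
    [-0.02,0,0],
    [-0.03,0,-0.05],
    [-0.03,0,-0.1],
    [-0.03,0,-0.15],
    [-0.1,-0.05,-0.15],
    [-0.18,-0.1,-0.15],
    [-0.26,-0.143,-0.15],
    [-0.34,-0.143,-0.15],
    [-0.34,-0.143,-0.1],
    [-0.34,-0.143,-0.04],
    [-0.34,-0.143,0.02],
    [-0.34,-0.143,0.045],
    [-0.34,-0.143,0.045],
    [-0.34,-0.143,0.045],
  ],
  turn=[0,0,0,0,0,0,0,0,0,0,0,0,0,0],
)

```text
time_s: 6.6
ee_pos: [486.5, -102.0, 104.0]
ee_rot: [179.9, 0.0, 83.8]
force: [-0.6, -0.8, 0.7]
gripper_width: 0.5
gripper_force: 0.0
```

Run:
```python
from workcell import env,cams
import cv2,numpy as np
a=cams.grab_frame("side")["color"];b=cams.grab_frame("wrist")["color"]
out=np.zeros((480,800,3),np.uint8)
out[:,:360]=cv2.resize(a[150:270,270:360],(360,480),interpolation=2)
out[:330,360:]=cv2.resize(b,(440,330))
cv2.imwrite("pics/c4.png",out)
```

```text
(no output)
```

View pics/c4.png

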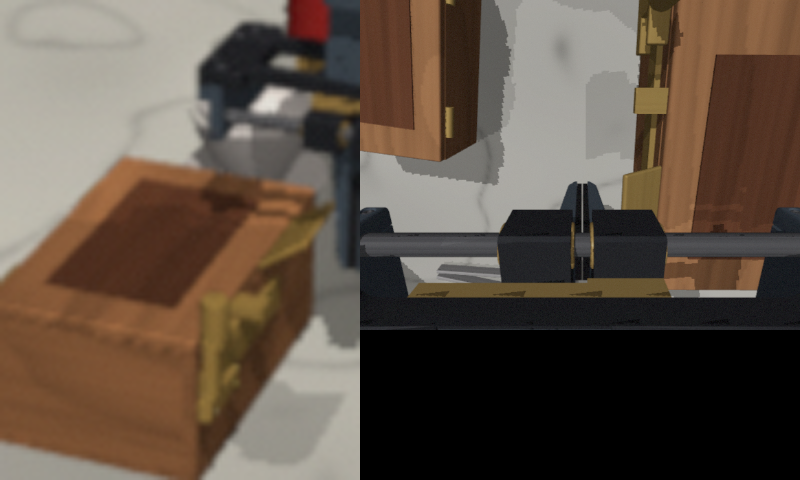

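The finger is in front of the lip and the bolt looks clear of the tongue, which shows at wrist crop (652,100). Approach the lip slowly to feel contact.

Emit:
step_arm(
  linear=[
    [0,0.01,0],
    [0,0.02,0],
    [0,0.026,0],
    [0,0.032,0],
    [0,0.036,0],
    [0,0.04,0],
    [0,0.04,0],
  ],
  turn=[0,0,0,0,0,0,0],
)

```text
time_s: 7.58
ee_pos: [498.0, -103.4, 103.5]
ee_rot: [180.0, 0.0, 83.8]
force: [-0.6, -0.1, -0.7]
gripper_width: 0.8
gripper_force: 0.0
```

Emit:
step_arm(
  linear=[
    [0,0.004,0],
    [0,0.008,0],
    [0,0.008,0],
  ],
  turn=[0,0,0],
)

```text
time_s: 7.95
ee_pos: [500.4, -103.7, 103.5]
ee_rot: [180.0, 0.0, 83.8]
force: [-0.1, -0.1, 0.0]
gripper_width: 0.4
gripper_force: 0.0
```

Emit:
step_arm(
  linear=[
    [0,0.004,0],
    [0,0.008,0],
    [0,0.008,0],
  ],
  turn=[0,0,0],
)

```text
time_s: 8.32
ee_pos: [500.8, -103.7, 103.3]
ee_rot: [-179.7, -0.0, 83.8]
force: [-6.6, -1.1, 4.4]
gripper_width: 0.1
gripper_force: 2.9
```

Contact is made at 6.6 N. Now raise along the arc with light pressure, starting small.

Emit:
step_arm(
  linear=[
    [0,0.002,-0.006],
    [0,0.004,-0.013],
    [0,0.006,-0.02],
    [0,0.008,-0.028],
    [0,0.008,-0.028],
  ],
  turn=[0,0,0,0,0],
)

```text
time_s: 8.95
ee_pos: [502.1, -103.8, 111.0]
ee_rot: [-179.6, -0.0, 83.8]
force: [-6.5, 0.2, -0.3]
gripper_width: 0.3
gripper_force: 3.1
```

Run:
```python
from workcell import env,cams
import cv2,numpy as np
a=cams.grab_frame("side")["color"];b=cams.grab_frame("wrist")["color"]
out=np.zeros((480,800,3),np.uint8)
out[:,:360]=cv2.resize(a[150:270,270:360],(360,480),interpolation=2)
out[:330,360:]=cv2.resize(b,(440,330))
cv2.imwrite("pics/c5.png",out)
```

```text
(no output)
```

View pics/c5.png

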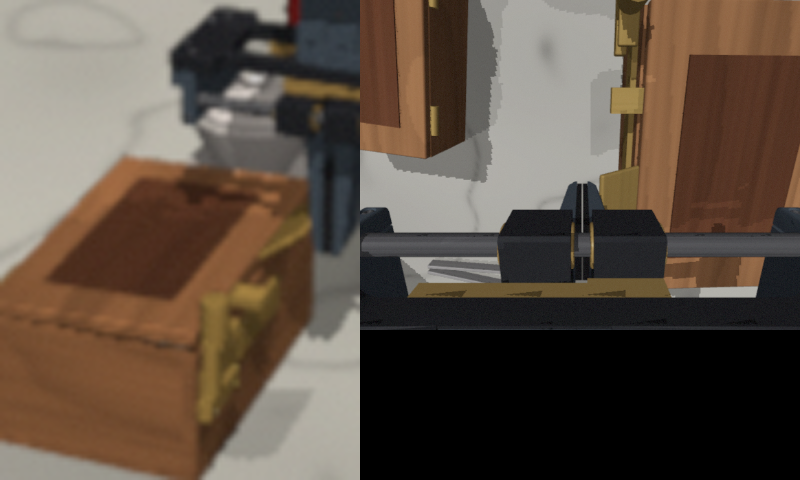

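The lid has begun to rise (a gap shows along its edge near crop (190,345)) and the force is a steady 6.5 N. Continue along the arc.

Emit:
step_arm(
  linear=[
    [0,0.004,-0.013],
    [0,0.008,-0.026],
    [0,0.012,-0.038],
    [0,0.016,-0.05],
    [0,0.021,-0.062],
    [0,0.027,-0.074],
    [0,0.032,-0.087],
    [0,0.037,-0.1],
    [0,0.046,-0.115],
    [0,0.056,-0.13],
    [0,0.066,-0.148],
    [0,0.076,-0.166],
    [0,0.08,-0.175],
    [0,0.08,-0.175],
  ],
  turn=[0,0,0,0,0,0,0,0,0,0,0,0,0,0],
)

```text
time_s: 10.8
ee_pos: [523.0, -106.2, 164.0]
ee_rot: [-179.2, 0.0, 83.8]
force: [-15.3, 0.4, 8.2]
gripper_width: 0.4
gripper_force: 7.7
```

Run:
```python
from workcell import env,cams
import cv2,numpy as np
a=cams.grab_frame("side")["color"];b=cams.grab_frame("wrist")["color"]
out=np.zeros((480,800,3),np.uint8)
out[:,:360]=cv2.resize(a[150:270,270:360],(360,480),interpolation=2)
out[:330,360:]=cv2.resize(b,(440,330))
cv2.imwrite("pics/c6.png",out)
```

```text
(no output)
```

View pics/c6.png

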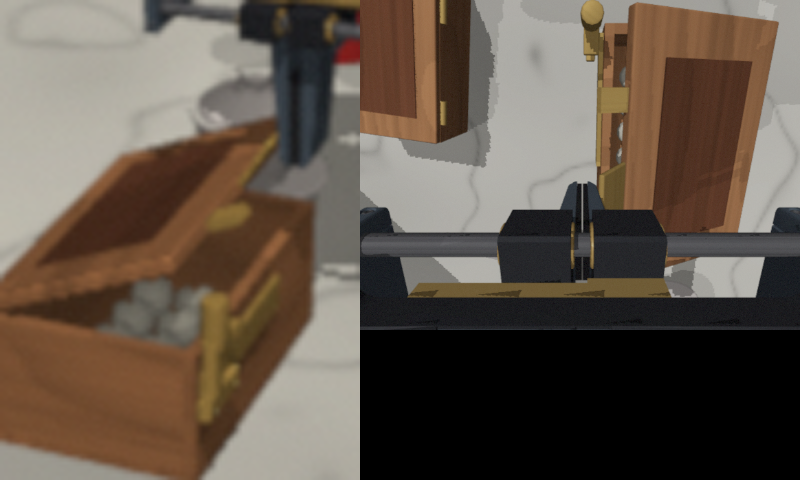

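It works: the lid is up about 23° and the nuggets are visible. The press is growing to 15 N, so lead with more lift and less push.

Emit:
step_arm(
  linear=[
    [0,0,0.0],
    [0,0.004,-0.015],
    [0,0.015,-0.03],
    [0,0.026,-0.045],
    [0,0.037,-0.06],
    [0,0.047,-0.072],
    [0,0.057,-0.083],
    [0,0.067,-0.094],
    [0,0.084,-0.11],
    [0,0.101,-0.126],
    [0,0.119,-0.14],
    [0,0.138,-0.154],
    [0,0.158,-0.167],
    [0,0.178,-0.179],
    [0,0.178,-0.179],
  ],
  turn=[0,0,0,0,0,0,0,0,0,0,0,0,0,0,0],
)

```text
time_s: 12.78
ee_pos: [582.9, -112.6, 218.0]
ee_rot: [179.9, 0.0, 83.8]
force: [-0.7, -0.1, 0.2]
gripper_width: 0.6
gripper_force: 0.2
```

Force is down to 0.7 N with the lid near 53°. Push on gently past upright.

Emit:
step_arm(
  linear=[
    [0,0.02,-0.01],
    [0,0.04,-0.018],
    [0,0.06,-0.026],
    [0,0.08,-0.034],
    [0,0.1,-0.04],
    [0,0.12,-0.045],
    [0,0.14,-0.05],
    [0,0.16,-0.054],
    [0,0.18,-0.057],
    [0,0.2,-0.059],
    [0,0.22,-0.06],
    [0,0.24,-0.06],
    [0,0.26,-0.06],
    [0,0.28,-0.06],
    [0,0.3,-0.06],
    [0,0.32,-0.06],
    [0,0.335,-0.06],
    [0,0.35,-0.06],
    [0,0.36,-0.06],
    [0,0.37,-0.06],
  ],
  turn=[0,0,0,0,0,0,0,0,0,0,0,0,0,0,0,0,0,0,0,0],
)

```text
time_s: 15.28
ee_pos: [692.5, -124.5, 236.1]
ee_rot: [180.0, -0.0, 83.8]
force: [0.1, -0.2, -0.5]
gripper_width: 0.3
gripper_force: 0.0
```

Run:
```python
from workcell import env,cams
import cv2,numpy as np
a=cams.grab_frame("side")["color"];b=cams.grab_frame("wrist")["color"];c=cams.grab_frame("scene")["color"]
out=np.zeros((600,800,3),np.uint8)
out[:320,:400]=cv2.resize(a[110:270,200:400],(400,320),interpolation=2)
out[:300,400:]=cv2.resize(b,(400,300))
out[300:600,400:]=cv2.resize(c,(400,300))
cv2.imwrite("pics/c7.png",out)
```

```text
(no output)
```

View pics/c7.png

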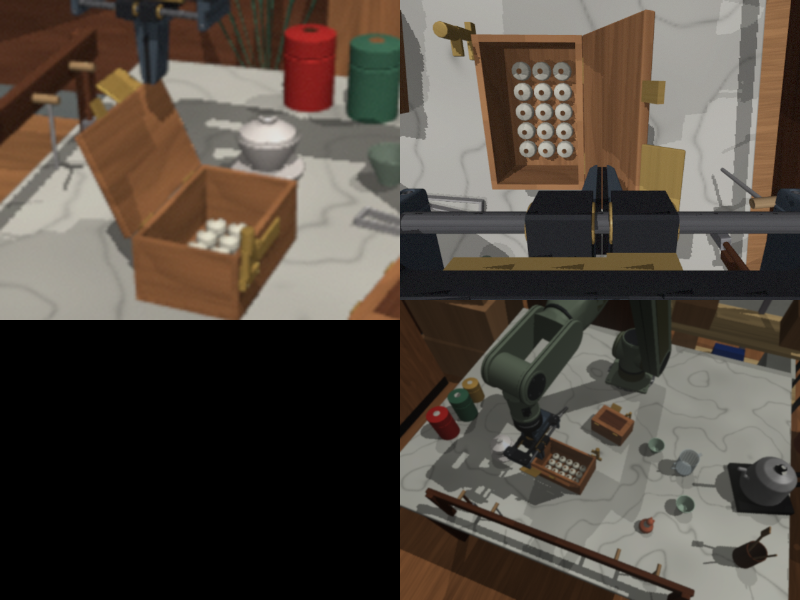

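The lid is open against its stop (side crop around (120,130)), the bolt is drawn and nothing else was disturbed. Withdraw clear and let it settle.

Emit:
step_arm(
  linear=[
    [0,-0.05,0],
    [0,-0.1,-0.05],
    [0,-0.18,-0.12],
    [0,-0.25,-0.2],
    [0,-0.25,-0.2],
    [0,-0.25,-0.2],
    [0,-0.25,-0.2],
    [0,-0.25,-0.2],
  ],
  turn=[0,0,0,0,0,0,0,0],
)

```text
time_s: 16.42
ee_pos: [618.0, -116.4, 294.9]
ee_rot: [-179.9, -0.0, 83.8]
force: [-0.2, -0.1, -0.4]
gripper_width: 0.3
gripper_force: 0.0
```

Run:
```python
from workcell import env
print(env.state()["force"],env.state()["ee_pos"]);print(env.job_done())
```

```text
[-0.15886872 -0.06312401 -0.41964198] [ 617.99353205 -116.42625552  294.86064661]
the job is handed in; nothing more can be done
None
```

The tea box is open and handed in at about 16.4 s: the bolt is drawn about 35 mm, the lid rests past upright against its stop, the highest force I read was about 17 N, and nothing else looked disturbed in the last pictures.

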